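# Clip the trainer injector into its desk cradle

## Task

Put the trainer injector pen away in its desk cradle: lay it in the channel, nose first and flat side down, push the sprung hold-down arm up with its nose and slide it on beneath until the arm's roller drops into the groove across its top. The stop is clamped at a different place each time: feel for it, press the pen against its rubber buffer with about 8 N so that it gives a little, never over 30 N, then let go. Leave the carton, the bottle and the bowl where they are.

Things in the scene. Friction and masses are not known exactly. Their poses are not given: they have to be found in the camera images.
- pen: Trainer injector, a straight grey plastic pen 150 long (x), 26 wide (y), 24 high (z), 50 to 100 g, flat underside. Origin: centre of the underside; +x to its nose, z up. The nose is a half round of radius 12, axis along y. It starts lying flat on the table. While held it is best kept level.
- pen_grip (a point): Point of the pen to grip across the 26 mm width: on its mid line, 55 behind the origin, 12 above the underside. Fingers here stay clear of rails and arm all the way home.
- pen_groove (a point): Middle of the floor of the groove across the pen's top: 38 ahead of the origin, 18 above the underside. The groove is 22 long (along x) and 6 deep.
- cradle: Cradle fixed on the table. Origin: centre of its underside; z up, +x the way the pen is pushed in. Foot plate x -145 to 145, 84 wide, 5 high; on it a level track, top 16 above the table: x -140 to -5 a tongue 20 wide (fingers can straddle it), x -5 to 142 a floor 70 wide with two guide rails 14 high, 30 apart, from x 22 to 80, flared open at x 0 to 22.
- mouth (a point): On the track's centre line, on its top face, at cradle x = -65. A pen laid down with its origin here, x axes parallel, has its nose just between the flared rails and is short of the roller in every case.
- home_mid (a point): On the track's top at cradle x = 10: where the pen's origin is when home with the head at its middle setting (stop face 75 further on, roller axis 38 further on). The head (stop, bracket and arm in one) is clamped up to 15 either way along x from that; this shift is not measured.
- holddown (a joint): Angle in rad of the sprung arm, hinged on the head 60 beyond its free roller (radius 8): 0 empty (roller's underside 15 above the track), about 0.15 with the roller on top of the pen, 0.05 in the groove. It bears with about 2 N at 0, 4 N at 0.15; wedging it up takes 4 to 8 N along x, then the pen slides easily, and the roller draws it on over the last 10 mm before the stop.
- carton: A lying green carton 160 x 48 x 32, bystander; origin at the centre of its underside.
- bottle: A clear bottle, 160 tall, radius 32, bystander; origin at the centre of its underside.
- bowl: A small steel bowl, rim radius 50, 40 high, bystander; origin at the centre of its underside.
- buffer (a joint): How far the stop's rubber buffer is pressed in, in m: 0 when free, 0.003 at 9 N, hard at its end, 0.004 (12 N). Its face is 30 wide, across the channel's end.
Things that resemble listed ones, but are neither listed nor needed, are in the scene too. Of the things shaped like the pen, the grey one is meant.

How it is judged:
On the way, in this order (a step that is already met when the one before it is completed fails the run):
1. the pen lies on the cradle's track and its nose has pushed the arm up: arm above 0.11 rad with the pen level, in line with the channel and bearing on the cradle (value of joint holddown above 0.11 rad and contact force between pen and cradle above 0.5 N and angle between the x axis of pen and the x axis of cradle, either way round below 0.15 rad and z of pen in the frame of cradle below 0.022 m), for 0.1 s.
2. with the roller in the groove, the pen is pressed home: the buffer gives by more than 1.2 mm (about 3.6 N) (value of joint buffer above 0.0012 m and value of joint holddown between 0.03 and 0.09 rad and contact force between pen and cradle above 2 N), for 0.1 s.
At the end, for the whole second after the job is handed in: The pen rests, let go, right way up and level (0.08 rad) on the track, origin within 4 mm of the centre line, in line within 0.1 rad, 13 to 19 mm above the table, x -11 to 31 mm in the cradle; the arm bears on it with its roller in the groove (0.03 to 0.075 rad) (value of joint holddown between 0.03 and 0.075 rad and contact force between pen and cradle above 1 N and x of pen in the frame of cradle between -0.011 and 0.031 m and y of pen in the frame of cradle between -0.004 and 0.004 m and z of pen in the frame of cradle between 0.013 and 0.019 m and angle between the x axis of pen and the x axis of cradle, either way round below 0.1 rad and angle between pen's own z axis and vertical below 0.08 rad and linear speed of pen below 0.01 m/s); the robot touches nothing.
It fails at once if once past the mouth, the pen is forced against the cradle, its stop or its arm with more than 30 N (contact force between pen and cradle above 30 N and x of pen in the frame of cradle above -0.055 m).
It fails at once if the robot pushes the cradle or its arm with more than 20 N (contact force between any of the fingers, the arm and cradle above 20 N).
It fails at once if the carton, the bottle or the bowl is moved by more than 25 mm (distance of any of carton, bottle, bowl from where it was at the start of the episode above 0.025 m).
It also fails if it takes over 54 s, if anything falls off the work surface, if the arm or the gripper's body presses on something with over 40 N, if the wrist force passes 120 N, or if a joint passes its speed limit or range.

## Robot

A 6-joint arm with a two-finger parallel gripper is mounted at the origin on the work surface. World frame = base frame: x ahead of the robot, y to its left, z up, the work surface at z = 0. Lengths are in m, angles in rad, forces in N, time in s.
With the tool pointing down it reaches from about 0.275 to 1 m from the base axis. Payload 8.4 kg.
Tool frame: the origin (TCP) lies midway between the tips of the shut fingers; the grasp point (between the pads) lies 19 mm behind it; z points along the fingers, y is the direction in which the jaws open and shut (so a half turn about z gives the same grasp; the last joint's range is limited). The gripper opens to 85 mm and grips with 20 to 120 N. Pads are 22 mm wide; open, the fingers measure 114 mm over their backs; the gripper's body (76 mm by 85 mm) begins 54 mm behind the grasp point. The pads swing forward as they close: fully open they stand 13 mm farther back than shut.
Start: joints at [-1.119, 0.353, 1.633, -0, 1.155, -0.002], TCP at [0.274, -0.562, 0.231] pointing down, gripper open.
Joint ranges: [-2.63, 2.63], [-0.92, 2.1], [0.06, 2.66], [-1.3, 4.44], [0, 2.69], [-3.02, 3.02]. Speed limits (rad/s): [2.22, 2.22, 2.79, 3.14, 3.14, 3.14].

## Interface

Orientations are given as a unit quaternion [x, y, z, w].
In Python, from station import manip gives the robot as it stands.
- The arm moves only by the tool arm_command, never from a script. Its argument "moves" is a list of rows, each a list of 7 numbers: the shift along the tool's x, y, z in mm, then the turn, a rotation vector about the tool's x, y, z in rad, then the opening in per cent of the stroke, from 0 (shut) to 100 (fully open). In form: [[dx, dy, dz, ax, ay, az, hand], ...]. A call has 1 to 10 rows; each row is the pose to reach, as a shift and turn from the pose commanded when the call began, along the tool's axes at that moment; what a row does not reach only later rows make up. A row lasts 1/12 s, in which the tool goes at most 41.7 mm and 7.16 degrees, less where a joint would pass 70% of its speed; a pose out of reach is approached as far as the arm can. A call with a gripper value outside its range is refused whole. The fingers move at their own pace and stop on an object; "newtons" is the grip in N (left out, the last holds). Time passes only in rows, so rows that repeat a pose let the fingers close. It gives the time, the measured TCP pose, the force and the opening at its end, in the units of the state.
- manip.state(): the state, without advancing time (a new reading comes with each control period).
- manip.grab_frame(name): name is "scene" or "top"; returns the picture (420x560x3 uint8, red, green, blue); there is no depth.
- manip.calibration(name): a dict with "K" (3x3 intrinsics, pixels), "dist" ([k1, k2, p1, p2, k3] as OpenCV has them; the pictures are not rectified), "eye" and "attitude" of the camera in the world. Camera axes: x right, y up, looking along -z (the intrinsics and any distortion apply to the point x, -y, -z); pixel columns grow to the right and rows downward; lengths in m; the calibration is good to about 2 mm. A picture is of the moment at which its call begins. calibration takes no time and is no camera call.
- manip.hand_in(): hands the job in, once; it reports no verdict.
The state is a dict: "clock": time; "joint_positions": joint angles; "joint_velocities": joint speeds; "tau": joint torques, N m; "position": TCP position; "orientation": TCP orientation; "force": force on the tool from outside, world axes, zero at the start; "torque": the same for the moment, N m; "gripper_width": opening from 0.0 (shut) to 1.0 (fully open).
Only numpy, scipy, OpenCV 4.12 (cv2) and the standard library are available. Lean on these libraries where they do the work, as an engineer would, in place of code of your own. Each camera call takes 0.05 s, during which the arm holds its last target. There are 200 camera calls.

## Working session

There is one attempt and no reset: what is moved stays moved. The work goes in short steps, Python scripts to look and compute and a tool call to move; the robot and the scene stay as the last step left them, time stands still between calls to the robot, and variables do not carry over. Pictures are saved under pics/ and viewed, about 8 in all and at most 12, crops included, and the job is handed in when it is done.

Besides the shell and the picture viewer there is one more tool, called after ">>>" by a JSON object that holds its "method" and its "body", one argument or row to a line. arm_command: Moves the arm, as the interface text tells. Its arguments: {"type":"object","properties":{"moves":{"type":"array","items":{"type":"array","items":{"type":"number"}}},"newtons":{"type":"number"}},"required":["moves"]}

```bash
mkdir -p pics; ls
python3 - <<'E'
from station import manip
import cv2
for n in("top","scene"):
    cv2.imwrite(f"pics/{n}0.png",manip.grab_frame(n)[:,:,::-1])
    print(manip.calibration(n))
print(manip.state())
E
```

```text
pics
{'K': array([[532.25056684,   0.        , 274.81032762],
       [  0.        , 532.25056684, 212.60468364],
       [  0.        ,   0.        ,   1.        ]]), 'dist': array([-0.09668421,  0.        ,  0.        ,  0.        ,  0.        ]), 'eye': array([0.43932016, 0.06917654, 1.5415995 ]), 'attitude': array([ 0.02792487, -0.03983102, -0.70209396,  0.71042083])}
{'K': array([[492.75259212,   0.        , 280.72376985],
       [  0.        , 492.75259212, 207.8371089 ],
       [  0.        ,   0.        ,   1.        ]]), 'dist': array([-0.0890284,  0.       ,  0.       ,  0.       ,  0.       ]), 'eye': array([ 1.53290539, -0.19971259,  1.00410663]), 'attitude': array([0.31638289, 0.24272613, 0.54637482, 0.73651914])}
{'clock': 0.1, 'joint_positions': array([-1.11937814e+00,  3.53602208e-01,  1.63402706e+00, -1.68262195e-05,
        1.15518958e+00, -2.40090801e-03]), 'joint_velocities': array([ 6.20435989e-05, -1.79476928e-03,  9.84798251e-04, -8.77226490e-04,
       -8.15626348e-04,  5.78592695e-05]), 'tau': array([-8.87566807e-05, -6.06358695e+01, -3.42818999e+01,  8.63096807e-05,
        3.94784234e-03, -1.98138099e-05]), 'position': array([ 0.27381847, -0.56137446,  0.23063618]), 'orientation': array([ 9.74365350e-01,  2.24970640e-01, -1.43993973e-04, -5.95997794e-04]), 'force': array([ 0.3331388 , -0.41866651, -0.0463302 ]), 'torque': array([-0.00577527,  0.01393087,  0.00324302]), 'gripper_width': 1.000407049150906}
```

View pics/top0.png

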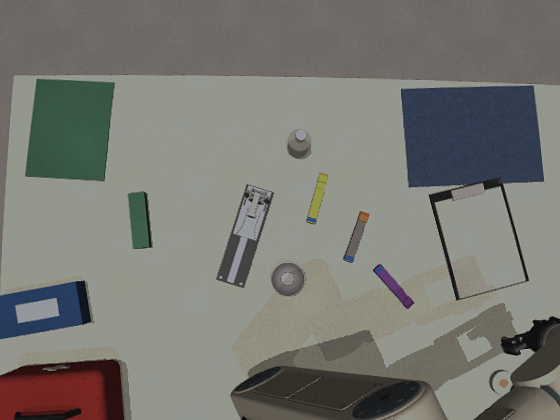

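View pics/scene0.png

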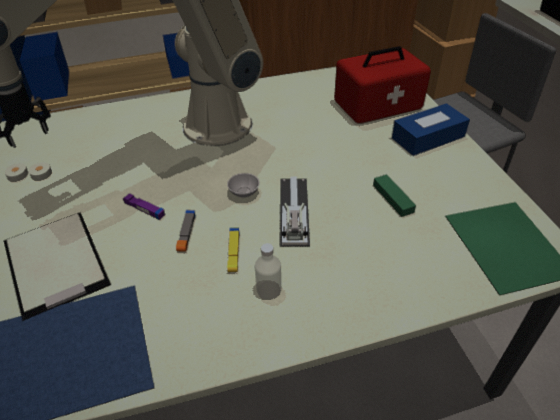

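The top view shows the grey pen at about (357,237), with its orange end up and blue end down. The cradle is at about (246,235) with its head towards the top. I'll zoom in to find the pen's nose and groove.

```bash
cat > h.py <<'E'
import numpy as np,cv2
from scipy.spatial.transform import Rotation as R
from station import manip
F=np.diag([1,-1,-1.])
def world(n,px,z):
    c=manip.calibration(n);p=cv2.undistortPoints(np.array(px,float).reshape(-1,1,2),c["K"],c["dist"])[:,0]
    d=np.c_[p,np.ones(len(p))]@F@R.from_quat(c["attitude"]).as_matrix().T
    return c["eye"]+d*((np.asarray(z)-c["eye"][2])/d[:,2])[:,None]
def pix(n,P):
    c=manip.calibration(n);Q=(np.atleast_2d(P)-c["eye"])@R.from_quat(c["attitude"]).as_matrix()@F
    return cv2.projectPoints(Q,np.zeros(3),np.zeros(3),c["K"],c["dist"])[0][:,0]
E
python3 - <<'E'
import cv2,numpy as np
t=cv2.imread("pics/top0.png");s=cv2.imread("pics/scene0.png")
a=lambda i,x,y,w,h,W,H:cv2.resize(i[y:y+h,x:x+w],(W,H),interpolation=cv2.INTER_CUBIC)
A=a(t,210,178,70,120,350,600)
B=a(t,335,202,45,70,225,350); 
B=cv2.copyMakeBorder(B,0,250,0,0,0)
C=a(s,165,200,45,60,225,300)
D=a(s,270,170,45,60,225,300)
cv2.imwrite("pics/z.png",np.hstack([A,B,np.vstack([C,D])]))
E
```

```text
(no output)
```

View pics/z.png

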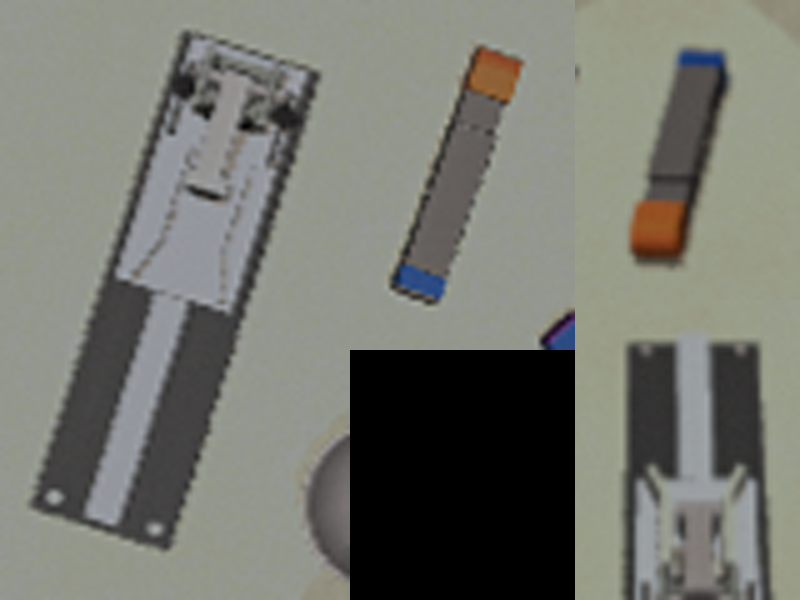

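The orange end is the nose, since the groove step sits next to it. The pen lies flat, and the cradle's mouth faces the robot. Now I'll work out the poses from the corners and check them with an overlay.

```bash
cat > fit.py <<'E'
from h import *
from scipy.optimize import least_squares
def T(p,L): 
    c,s=np.cos(p[2]),np.sin(p[2]); L=np.asarray(L,float)
    return np.c_[p[0]+c*L[:,0]-s*L[:,1],p[1]+s*L[:,0]+c*L[:,1],L[:,2]]
def fit(n,L,px,p0):
    r=least_squares(lambda p:(pix(n,T(p,L))-px).ravel(),p0);return r.x,np.abs(r.fun).max()
E
python3 - <<'E'
from fit import *
m=lambda u,o:(np.array(u,float)+.5)/5-.5+o
cp=m([(185,32),(320,72),(170,550),(30,508)],(210,178))
CL=np.array([(145,42,5),(145,-42,5),(-145,-42,5),(-145,42,5)])/1e3
c,e=fit("top",CL,cp,[.45,.15,0]);print("cradle",c,e)
pp=m([(478-350,45),(523-350,62),(437-350,303),(399-350,264)],(335,202))
PL=np.array([(75,13,12),(75,-13,12),(-75,-13,24),(-75,13,24)])/1e3
p,e=fit("top",PL,pp,[.45,-.15,0]);print("pen",p,e)
# grey pen colour mask
t=cv2.imread("pics/top0.png");s=cv2.imread("pics/scene0.png")
print("scene px",pix("scene",T(p,PL)).round(1).tolist(),pix("scene",T(c,CL)).round(1).tolist())
def ov(i,n,x,y,w,h,k):
    im=cv2.resize(i[y:y+h,x:x+w],None,fx=k,fy=k,interpolation=cv2.INTER_CUBIC)
    o=lambda X:((pix(n,X)+.5-(x,y))*k-.5).round().astype(int)
    box=lambda q,a,b,wd,z:T(q,np.array([(a,wd,z),(a,-wd,z),(b,-wd,z),(b,wd,z)])/1e3)
    for B,cl in((box(c,-145,145,42,5),(0,0,255)),(box(c,-140,-5,10,16),(0,255,255)),(box(c,-5,142,35,16),(0,255,0)),(box(p,-75,75,13,0),(0,0,255)),(box(p,-75,63,13,24),(0,255,255)),(box(p,27,49,13,18),(0,255,0))):
        cv2.polylines(im,[o(B)],True,cl,1)
    return im
A=ov(t,"top",205,180,175,115,4);B=ov(s,"scene",165,165,155,90,4)
cv2.imwrite("pics/ovA.png",A);cv2.imwrite("pics/ov.png",cv2.resize(np.vstack([A,cv2.copyMakeBorder(B,0,0,0,80,0)]),(500,586)) if 0 else A)
cv2.imwrite("pics/ovB.png",B)
E
```

```text
cradle [ 0.52022195  0.12962514 -0.29234938] 0.41980634082403867
pen [ 0.52394475 -0.19180254 -0.36764936] 3.276359052503352
scene px [[184.5, 251.5], [175.1, 251.0], [186.4, 210.0], [195.1, 210.4]] [[309.9, 245.3], [279.4, 245.5], [279.8, 178.2], [306.3, 178.0]]
```

View pics/ovA.png

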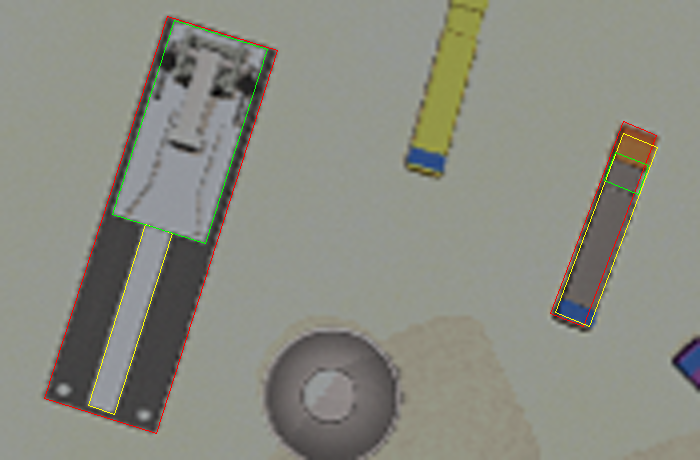

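The cradle fits well. One pen corner was a bad pick, so I'll fit the pen's silhouette in both cameras instead.

```bash
cat > penfit.py <<'E'
from fit import *
a=np.linspace(0,np.pi/2,5)
S=np.array([(x,y,z) for y in(13,-13) for x,z in [(-75,0),(-75,24)]+[(63+12*np.cos(t),12+12*np.sin(t)) for t in np.r_[-a,a]]])/1e3
def mask(n,img,x,y,w,h):
    bg=np.median(img[y:y+h,x:x+w].reshape(-1,3),0)
    m=(np.abs(img[y:y+h,x:x+w].astype(float)-bg).max(2)>22).astype(np.uint8)
    k,l,st,_=cv2.connectedComponentsWithStats(m);i=1+st[1:,4].argmax()
    M=np.zeros(img.shape[:2],np.uint8);M[y:y+h,x:x+w]=l==i;return M
def feat(pts):  # mean & cov of filled silhouette
    m=cv2.moments(pts);A=m["m00"];return np.array([m["m10"]/A,m["m01"]/A,.5*np.arctan2(2*m["mu11"],m["mu20"]-m["mu02"])])
def sil(n,p): return cv2.convexHull(pix(n,T(p,S)).astype(np.float32))
def fitpen(obs,p0):
    def f(p):
        r=[]
        for n,M in obs:
            m=cv2.moments(M,True);o=np.array([m["m10"]/m["m00"],m["m01"]/m["m00"],.5*np.arctan2(2*m["mu11"],m["mu20"]-m["mu02"])])
            d=feat(sil(n,p))-o;d[2]=np.sin(d[2])*20;r+=list(d)
        return r
    r=least_squares(f,p0,diff_step=1e-4);return r.x,np.round(r.fun,2)
E
python3 - <<'E'
from penfit import *
t=cv2.imread("pics/top0.png");s=cv2.imread("pics/scene0.png")
Mt=mask("top",t,336,204,42,66);Ms=mask("scene",s,170,204,34,52)
for o in ([("top",Mt)],[("scene",Ms)],[("top",Mt),("scene",Ms)]):
    p,r=fitpen(o,[.52,-.19,-.3]);print(p,r)
print([ (n,M.sum(),cv2.contourArea(sil(n,p))) for n,M in (("top",Mt),("scene",Ms))])
E
```

```text
[ 0.52040211 -0.19065382 -0.34265589] [ 0.  0. -0.]
[ 0.5226756  -0.19169438 -0.33428109] [ 0. -0.  0.]
[ 0.5211833  -0.19119014 -0.3375505 ] [ 0.19 -0.27 -0.1   0.1  -0.4   0.09]
[('top', np.uint64(560), 525.1131399970036), ('scene', np.uint64(526), 485.2496646872023)]
```

Pen pose is about (0.521, -0.191), yaw -0.34, and both cameras agree. Next I'll compute the approach move.

```bash
cat > go.py <<'E'
import sys;from h import *
CR=np.array([.5202,.1296]);CY=-.2923
def go(xyz,yaw):
    s=manip.state();q=R.from_quat(s["orientation"])
    G=R.from_euler("z",yaw)*R.from_euler("x",np.pi)
    print("shift",(q.inv().apply(np.array(xyz)-s["position"])*1e3).round(1),"turn",(q.inv()*G).as_rotvec().round(4))
    f=R.from_euler("z",-CY).apply(s["force"])
    print("t",s["clock"],"pos",s["position"].round(4),"F cradle",f.round(2),"grip",round(float(s["gripper_width"]),3),"q",s["joint_positions"].round(2))
def cr(x,z,y=0): # cradle x,y mm -> world
    c,n=np.cos(CY),np.sin(CY);return [CR[0]+(c*x-n*y)/1e3,CR[1]+(n*x+c*y)/1e3,z/1e3]
if __name__=="__main__":
    a=[float(v) for v in sys.argv[2:]]
    if sys.argv[1]=="w": go(a[:3],a[3])
    else: go(cr(*a),CY)
E
python3 go.py w .469 -.1727 .12 -.34
```

```text
shift [ 345.8 -263.6  111. ] turn [-1.200e-03  5.000e-04  7.938e-01]
t 0.1 pos [ 0.2738 -0.5614  0.2306] F cradle [ 0.44 -0.3  -0.05] grip 1.0 q [-1.12  0.35  1.63 -0.    1.16 -0.  ]
```

>>> {"method": "arm_command", "body": {
  "moves": [
    [346,-264,111,0,0,0.794,80],
    [346,-264,111,0,0,0.794,80],
    [346,-264,111,0,0,0.794,80],
    [346,-264,111,0,0,0.794,80],
    [346,-264,111,0,0,0.794,80],
    [346,-264,111,0,0,0.794,80],
    [346,-264,111,0,0,0.794,80],
    [346,-264,111,0,0,0.794,80],
    [346,-264,111,0,0,0.794,80],
    [346,-264,111,0,0,0.794,80]
  ],
  "newtons": 40
}}

```text
clock: 0.93
position: [0.452, -0.206, 0.1298]
orientation: [0.986, -0.169, -0.0, -0.0]
force: [0.7, -1.2, -0.5]
gripper_width: 0.801
```

```bash
python3 go.py w .469 -.1727 .005 -.34
```

```text
shift [  4.9 -37.1 124.8] turn [-0.      0.     -0.0005]
t 0.9333 pos [ 0.452  -0.206   0.1298] F cradle [ 1.03 -0.94 -0.51] grip 0.801 q [-0.43  0.29  2.    0.    0.86  1.48]
```

>>> {"method": "arm_command", "body": {
  "moves": [
    [5,-37,10,0,0,0,70],
    [5,-37,60,0,0,0,60],
    [5,-37,75,0,0,0,60],
    [5,-37,75,0,0,0,60],
    [5,-37,75,0,0,0,60]
  ]
}}

```text
clock: 1.35
position: [0.4677, -0.1742, 0.0545]
orientation: [0.986, -0.169, -0.002, -0.0]
force: [0.0, -0.2, -0.0]
gripper_width: 0.602
```

```bash
python3 go.py w .469 -.1727 .004 -.34
```

```text
shift [ 0.9 -1.8 50.5] turn [-0.0001  0.0033  0.0001]
t 1.35 pos [ 0.4677 -0.1742  0.0545] F cradle [ 0.07 -0.17 -0.  ] grip 0.602 q [-0.36  0.41  2.03 -0.    0.7   1.55]
```

>>> {"method": "arm_command", "body": {
  "moves": [
    [1,-1.5,35,0,0.003,0,60],
    [1,-1.5,50,0,0.003,0,60],
    [1,-1.5,50,0,0.003,0,60],
    [1,-1.5,50,0,0.003,0,45],
    [1,-1.5,50,0,0.003,0,20],
    [1,-1.5,50,0,0.003,0,20],
    [1,-1.5,50,0,0.003,0,20],
    [1,-1.5,50,0,0.003,0,20]
  ]
}}

```text
clock: 2.02
position: [0.4714, -0.1744, 0.0073]
orientation: [0.986, -0.169, 0.003, 0.001]
force: [-1.6, -1.7, 9.1]
gripper_width: 0.292
```

```bash
python3 go.py w .469 -.1727 .09 -.34
```

```text
shift [ -2.4  -0.8 -82.8] turn [ 0.0003 -0.0061 -0.0004]
t 2.0167 pos [ 0.4714 -0.1744  0.0073] F cradle [-1.09 -2.06  9.11] grip 0.292 q [-0.36  0.5   2.05 -0.    0.59  1.55]
```

>>> {"method": "arm_command", "body": {
  "moves": [
    [-1,-1,-20,0,-0.006,0,20],
    [-1,-1,-60,0,-0.006,0,20],
    [-1,-1,-83,0,-0.006,0,20],
    [-1,-1,-83,0,-0.006,0,20]
  ]
}}

```text
clock: 2.35
position: [0.4726, -0.1735, 0.0939]
orientation: [0.986, -0.169, 0.003, 0.001]
force: [1.6, 0.0, -1.3]
gripper_width: 0.293
```

```bash
python3 go.py c -125 80
python3 - <<'E'
from h import *
import cv2
a=manip.grab_frame("scene")[:,:,::-1][150:270,110:270];cv2.imwrite("pics/lift.png",cv2.resize(a,None,fx=5,fy=5,interpolation=cv2.INTER_CUBIC))
E
```

```text
shift [-181.3 -295.6   12.8] turn [ 0.0002 -0.0059 -0.0481]
t 2.35 pos [ 0.4726 -0.1735  0.0939] F cradle [ 1.51  0.46 -1.29] grip 0.293 q [-0.35  0.35  2.01 -0.    0.78  1.56]
```

View pics/lift.png

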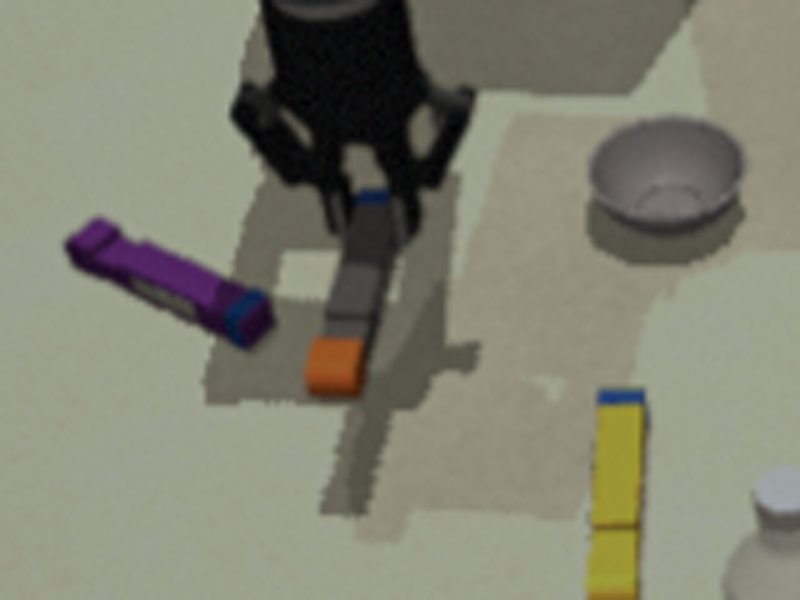

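The pen is held level and straight, with its orange nose forward. Carrying it to above the mouth.

>>> {"method": "arm_command", "body": {
  "moves": [
    [-180,-295,0,0,-0.006,-0.048,20],
    [-180,-295,0,0,-0.006,-0.048,20],
    [-180,-295,0,0,-0.006,-0.048,20],
    [-180,-295,0,0,-0.006,-0.048,20],
    [-180,-295,0,0,-0.006,-0.048,20],
    [-180,-295,0,0,-0.006,-0.048,20],
    [-180,-295,0,0,-0.006,-0.048,20],
    [-180,-295,0,0,-0.006,-0.048,20],
    [-180,-295,0,0,-0.006,-0.048,20],
    [-180,-295,0,0,-0.006,-0.048,20]
  ]
}}

```text
clock: 3.23
position: [0.3971, 0.1686, 0.0885]
orientation: [0.99, -0.144, -0.005, -0.001]
force: [0.6, 0.1, -0.6]
gripper_width: 0.29
```

>>> {"method": "arm_command", "body": {
  "moves": [
    [0,0,0,0,0,0,20],
    [0,0,0,0,0,0,20],
    [0,0,0,0,0,0,20]
  ]
}}

```text
clock: 3.48
position: [0.3981, 0.1648, 0.0886]
orientation: [0.989, -0.146, -0.005, -0.001]
force: [0.1, -0.3, -0.6]
gripper_width: 0.293
```

```bash
python3 go.py c -120 50
python3 - <<'E'
from h import *
import cv2
a=manip.grab_frame("scene")[:,:,::-1];b=manip.grab_frame("top")[:,:,::-1]
cv2.imwrite("pics/s2.png",a);cv2.imwrite("pics/t2.png",b)
f=lambda i,x,y,w,h:cv2.resize(i[y:y+h,x:x+w],(w*5,h*5),interpolation=cv2.INTER_CUBIC)
cv2.imwrite("pics/m.png",np.hstack([f(a,250,140,75,115),f(b,205,185,80,115)]))
E
```

```text
shift [ 7.4 -1.5 38.6] turn [ 0.0002  0.0093 -0.0013]
t 3.4833 pos [0.3981 0.1648 0.0886] F cradle [ 0.13 -0.23 -0.62] grip 0.293 q [0.38 0.27 2.15 0.01 0.73 2.24]
```

View pics/m.png

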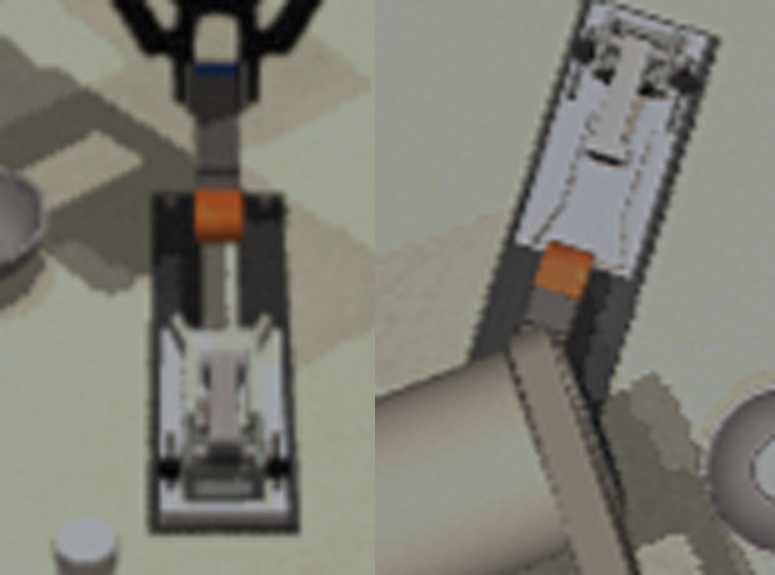

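The pen hangs over the cradle with its orange nose at about (243,239) in the top view and (294,183) in the scene view. I'll estimate its pose in the hand from the orange patch in both views.

Run:
```python
from fit import *
s0=manip.state();g=s0["position"]
obs={}
for n,f,(x,y,w,h) in(("scene","pics/s2.png",(280,170,30,25)),("top","pics/t2.png",(232,228,25,22))):
    i=cv2.imread(f).astype(int)[y:y+h,x:x+w];M=((i[:,:,2]-i[:,:,0])>70).astype(np.uint8)
    m=cv2.moments(M,True);obs[n]=np.array([x+m["m10"]/m["m00"],y+m["m01"]/m["m00"]]);print(n,obs[n],M.sum())
a=np.linspace(0,1.57,6)
S=np.array([(x,y,z) for y in(13,-13) for x,z in [(49,0),(49,24)]+[(63+12*np.cos(t),12+12*np.sin(t)) for t in np.r_[-a,a]]])/1e3
def f(v):
    r=[]
    for n in obs:
        P=T([g[0],g[1],-.2923],S+np.array([.052+v[0],v[1],0]));P[:,2]+=g[2]-.0073+v[2]
        m=cv2.moments(cv2.convexHull(pix(n,P).astype(np.float32)));r+=list(np.array([m["m10"],m["m01"]])/m["m00"]-obs[n])
    return r
r=least_squares(f,[0,0,0],diff_step=1e-3,x_scale=.01);print("offset x,y,z of nose mm vs assumed",r.x*1e3,r.fun)
from go import CR,CY
d=g[:2]-CR;print("tcp in cradle",(np.cos(CY)*d[0]+np.sin(CY)*d[1])*1e3,(-np.sin(CY)*d[0]+np.cos(CY)*d[1])*1e3)
```

```text
scene [293. 182.] 81
top [242.1875 238.65  ] 80
offset x,y,z of nose mm vs assumed [-1.20385266 -0.13471344  2.07784388] [ 0.39691751 -0.02216713  0.36399268  0.10335709]
tcp in cradle -126.93159464836363 -1.3556516423241447
```

>>> {"method": "arm_command", "body": {
  "moves": [
    [7,-1.5,20,0,0.009,0,20],
    [7,-1.5,45,0,0.009,0,20],
    [7,-1.5,55,0,0.009,0,20],
    [7,-1.5,58,0,0.009,0,20],
    [7,-1.5,58,0,0.009,0,20]
  ]
}}

```text
clock: 4.0
position: [0.4041, 0.1648, 0.0302]
orientation: [0.989, -0.146, -0.001, 0.0]
force: [0.9, -0.1, -1.0]
gripper_width: 0.296
```

```bash
python3 go.py c -120 23
```

```text
shift [1.3 0.3 7.2] turn [ 0.0011  0.0018 -0.0007]
t 4.0 pos [0.4041 0.1648 0.0302] F cradle [ 0.88  0.18 -0.97] grip 0.296 q [0.38 0.39 2.17 0.   0.58 2.25]
```

>>> {"method": "arm_command", "body": {
  "moves": [
    [1,0,3,0,0.002,0,20],
    [1,0,5,0,0.002,0,20],
    [1,0,7,0,0.002,0,20],
    [1,0,7,0,0.002,0,20]
  ]
}}

```text
clock: 4.33
position: [0.4059, 0.1653, 0.024]
orientation: [0.989, -0.146, 0.001, -0.0]
force: [0.4, -0.0, -0.6]
gripper_width: 0.293
```

```bash
python3 go.py c -120 23
```

```text
shift [-0.2  1.3  1. ] turn [-0.0007 -0.0025  0.0001]
t 4.3333 pos [0.4059 0.1653 0.024 ] F cradle [ 0.36  0.08 -0.64] grip 0.293 q [ 0.38  0.4   2.18 -0.    0.56  2.25]
```

Nothing touches yet at z = 24 mm. I'll lower in small steps until it does.

>>> {"method": "arm_command", "body": {
  "moves": [
    [0,1,1,0,0,0,20],
    [0,1,1.5,0,0,0,20],
    [0,1,1.5,0,0,0,20]
  ]
}}

```text
clock: 4.58
position: [0.4058, 0.1646, 0.0232]
orientation: [0.989, -0.146, 0.001, -0.0]
force: [-3.6, 0.2, 13.9]
gripper_width: 0.296
```

>>> {"method": "arm_command", "body": {
  "moves": [
    [0,0,1,0,0,0,20],
    [0,0,1.5,0,0,0,20],
    [0,0,1.5,0,0,0,20]
  ]
}}

```text
clock: 4.83
position: [0.4058, 0.1646, 0.0231]
orientation: [0.989, -0.145, 0.001, -0.0]
force: [-10.2, -1.4, 44.8]
gripper_width: 0.294
```

```bash
python3 go.py c -120 23
```

```text
shift [-0.4  0.6  0.1] turn [-0.0012 -0.0028  0.0003]
t 4.8333 pos [0.4058 0.1646 0.0231] F cradle [-9.4  -4.3  44.85] grip 0.294 q [ 0.38  0.41  2.18 -0.    0.56  2.25]
```

Contact is stiff, about 20 N/mm. I'll back off 2 mm to a light bearing.

>>> {"method": "arm_command", "body": {
  "moves": [
    [0,0,-2,0,0,0,20],
    [0,0,-2,0,0,0,20],
    [0,0,-2,0,0,0,20]
  ]
}}

```text
clock: 5.08
position: [0.4058, 0.1645, 0.0232]
orientation: [0.989, -0.145, 0.002, -0.0]
force: [-2.5, -0.1, 14.6]
gripper_width: 0.297
```

```bash
python3 go.py c -120 23
python3 - <<'E'
from h import *
import cv2
a=manip.grab_frame("scene")[:,:,::-1];cv2.imwrite("pics/s3.png",a)
cv2.imwrite("pics/m3.png",cv2.resize(a[150:255,255:325],None,fx=5,fy=5,interpolation=cv2.INTER_CUBIC))
E
```

```text
shift [-0.4  0.4  0.2] turn [-0.001  -0.003   0.0003]
t 5.0833 pos [0.4058 0.1645 0.0232] F cradle [-2.36 -0.79 14.65] grip 0.297 q [ 0.38  0.41  2.18 -0.    0.56  2.25]
```

View pics/m3.png

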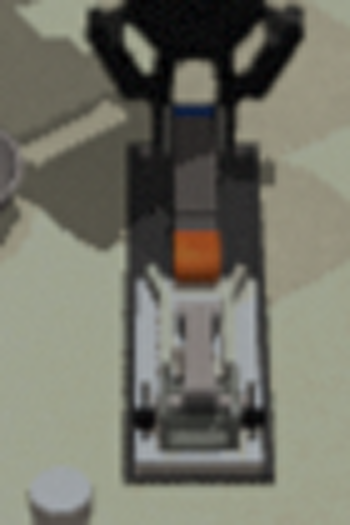

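The pen lies flat on the track, with its nose just at the flare. Relaxing a bit more and advancing.

>>> {"method": "arm_command", "body": {
  "moves": [
    [0,0,-0.5,0,0,0,20],
    [3,0,-0.5,0,0,0,20],
    [6,0,-0.5,0,0,0,20],
    [9,0,-0.5,0,0,0,20],
    [12,0,-0.5,0,0,0,20],
    [15,0,-0.5,0,0,0,20],
    [15,0,-0.5,0,0,0,20]
  ]
}}

```text
clock: 5.72
position: [0.419, 0.1596, 0.0232]
orientation: [0.989, -0.146, -0.0, 0.0]
force: [-5.5, -0.7, 11.3]
gripper_width: 0.29
```

```bash
python3 go.py c -100 23
```

```text
shift [ 5.6 -0.4  0.2] turn [ 0.0008 -0.0001 -0.0002]
t 5.7167 pos [0.419  0.1596 0.0232] F cradle [-5.04 -2.25 11.33] grip 0.29 q [ 0.36  0.42  2.15 -0.    0.57  2.23]
```

>>> {"method": "arm_command", "body": {
  "moves": [
    [0,0,-0.4,0,0,0,20],
    [3,0,-0.4,0,0,0,20],
    [6,0,-0.4,0,0,0,20],
    [9,0,-0.4,0,0,0,20],
    [12,0,-0.4,0,0,0,20],
    [12,0,-0.4,0,0,0,20]
  ]
}}

```text
clock: 6.22
position: [0.4322, 0.1564, 0.0237]
orientation: [0.989, -0.146, 0.001, -0.0]
force: [0.5, -0.0, -1.0]
gripper_width: 0.296
```

```bash
python3 go.py c -80 23
```

```text
shift [12.   0.3  0.7] turn [-0.0007 -0.0026 -0.0002]
t 6.2167 pos [0.4322 0.1564 0.0237] F cradle [ 0.48  0.14 -0.99] grip 0.296 q [ 0.34  0.43  2.13 -0.    0.58  2.21]
```

>>> {"method": "arm_command", "body": {
  "moves": [
    [2,0,0.2,0,0,0,20],
    [5,0,0.3,0,0,0,20],
    [8,0,0.3,0,0,0,20],
    [11,0,0.3,0,0,0,20],
    [11,0,0.3,0,0,0,20]
  ]
}}

```text
clock: 6.63
position: [0.4427, 0.1533, 0.0236]
orientation: [0.989, -0.146, 0.001, -0.0]
force: [-0.6, -0.4, -1.6]
gripper_width: 0.298
```

```bash
python3 go.py c -70 23
```

```text
shift [11.1  0.4  0.6] turn [-0.0008 -0.0028 -0.    ]
t 6.6333 pos [0.4427 0.1533 0.0236] F cradle [-0.47 -0.53 -1.64] grip 0.298 q [ 0.33  0.44  2.11 -0.    0.59  2.2 ]
```

>>> {"method": "arm_command", "body": {
  "moves": [
    [2,0,0.2,0,0,0,20],
    [5,0,0.3,0,0,0,20],
    [8,0,0.3,0,0,0,20],
    [8,0,0.3,0,0,0,20]
  ]
}}

```text
clock: 6.97
position: [0.4497, 0.151, 0.0233]
orientation: [0.989, -0.146, 0.001, -0.0]
force: [0.1, -0.2, 1.3]
gripper_width: 0.297
```

```bash
python3 go.py c -70 23
```

```text
shift [3.6 0.2 0.3] turn [-0.0004 -0.0021  0.0001]
t 6.9667 pos [0.4497 0.151  0.0233] F cradle [ 0.16 -0.19  1.33] grip 0.297 q [ 0.32  0.44  2.1  -0.    0.6   2.19]
```

>>> {"method": "arm_command", "body": {
  "moves": [
    [2,0,0,0,0,0,20],
    [4,0,0,0,0,0,20],
    [6,0,0,0,0,0,20],
    [6,0,0,0,0,0,20]
  ]
}}

```text
clock: 7.3
position: [0.4529, 0.1494, 0.0233]
orientation: [0.989, -0.146, -0.001, 0.0]
force: [-11.1, 5.6, 14.0]
gripper_width: 0.295
```

```bash
python3 go.py c -60 23
```

```text
shift [10.1 -0.5  0.2] turn [ 0.0012  0.0022 -0.0004]
t 7.3 pos [0.4529 0.1494 0.0233] F cradle [-12.23   2.13  14.01] grip 0.295 q [0.32 0.45 2.09 0.   0.61 2.18]
```

Wedging has started, at about -12 N along x. I'll relax z and go on gently.

>>> {"method": "arm_command", "body": {
  "moves": [
    [0,0,-0.4,0,0,0,20],
    [1,0,-0.4,0,0,0,20],
    [2,0,-0.4,0,0,0,20],
    [2,0,-0.4,0,0,0,20]
  ]
}}

```text
clock: 7.63
position: [0.4551, 0.1486, 0.0233]
orientation: [0.989, -0.146, -0.001, 0.001]
force: [-7.8, 4.2, 5.7]
gripper_width: 0.295
```

```bash
python3 go.py c -60 23
```

```text
shift [ 7.8 -0.5  0.3] turn [0.0012 0.0013 0.0002]
t 7.6333 pos [0.4551 0.1486 0.0233] F cradle [-8.64  1.76  5.72] grip 0.295 q [ 0.31  0.45  2.09 -0.    0.61  2.18]
```

>>> {"method": "arm_command", "body": {
  "moves": [
    [1.5,0,0,0,0,0,20],
    [3,0,0,0,0,0,20],
    [4.5,0,0,0,0,0,20],
    [4.5,0,0,0,0,0,20]
  ]
}}

```text
clock: 7.97
position: [0.4599, 0.1473, 0.0233]
orientation: [0.989, -0.146, -0.0, 0.0]
force: [-6.0, 2.9, 3.0]
gripper_width: 0.291
```

```bash
python3 go.py c -60 23
```

```text
shift [ 2.9 -0.4  0.3] turn [0.001  0.0007 0.0002]
t 7.9667 pos [0.4599 0.1473 0.0233] F cradle [-6.56  1.02  3.01] grip 0.291 q [ 0.31  0.45  2.08 -0.    0.61  2.17]
```

>>> {"method": "arm_command", "body": {
  "moves": [
    [2,0,0,0,0,0,20],
    [4,0,0,0,0,0,20],
    [6,0,0,0,0,0,20],
    [8,0,0,0,0,0,20],
    [8,0,0,0,0,0,20]
  ]
}}

```text
clock: 8.38
position: [0.4682, 0.145, 0.0234]
orientation: [0.989, -0.146, 0.0, 0.0]
force: [-3.5, 0.9, 2.4]
gripper_width: 0.29
```

```bash
python3 go.py c -50 23
```

```text
shift [ 4.3 -0.2  0.4] turn [ 0.0005 -0.0003  0.0001]
t 8.3833 pos [0.4682 0.145  0.0234] F cradle [-3.66 -0.11  2.45] grip 0.29 q [ 0.3   0.46  2.07 -0.    0.62  2.16]
```

>>> {"method": "arm_command", "body": {
  "moves": [
    [2,0,0,0,0,0,20],
    [4,0,0,0,0,0,20],
    [6,0,0,0,0,0,20],
    [8,0,0,0,0,0,20],
    [10,0,0,0,0,0,20],
    [10,0,0,0,0,0,20]
  ]
}}

```text
clock: 8.88
position: [0.479, 0.142, 0.0235]
orientation: [0.989, -0.146, 0.001, 0.0]
force: [-2.2, 0.5, 0.2]
gripper_width: 0.297
```

```bash
python3 go.py c -40 23
```

```text
shift [3.  0.  0.6] turn [-0.0002 -0.0021 -0.0002]
t 8.8833 pos [0.479  0.142  0.0235] F cradle [-2.24 -0.16  0.15] grip 0.297 q [ 0.29  0.47  2.05 -0.    0.62  2.15]
```

>>> {"method": "arm_command", "body": {
  "moves": [
    [1,0,0,0,0,0,20],
    [2,0,0,0,0,0,20],
    [3,0,0,0,0,0,20],
    [4,0,0,0,0,0,20],
    [5,0,0,0,0,0,20],
    [6,0,0,0,0,0,20],
    [6,0,0,0,0,0,20]
  ]
}}

```text
clock: 9.47
position: [0.4849, 0.1404, 0.0237]
orientation: [0.989, -0.146, 0.001, -0.0]
force: [-1.3, -1.5, -0.5]
gripper_width: 0.294
```

```bash
python3 go.py c -35 23
```

```text
shift [1.9 0.2 0.7] turn [-0.0005 -0.0026 -0.    ]
t 9.4667 pos [0.4849 0.1404 0.0237] F cradle [-0.83 -1.82 -0.52] grip 0.294 q [ 0.28  0.47  2.04 -0.    0.63  2.14]
```

>>> {"method": "arm_command", "body": {
  "moves": [
    [1,0,0.2,0,0,0,20],
    [2,0,0.2,0,0,0,20],
    [3,0,0.2,0,0,0,20],
    [3,0,0.2,0,0,0,20]
  ]
}}

```text
clock: 9.8
position: [0.4884, 0.1397, 0.0237]
orientation: [0.989, -0.146, 0.002, -0.0]
force: [0.5, -2.8, -0.9]
gripper_width: 0.293
```

>>> {"method": "arm_command", "body": {
  "moves": [
    [1,0,0,0,0,0,20],
    [2,0,0,0,0,0,20],
    [2,0,0,0,0,0,20]
  ]
}}

```text
clock: 10.05
position: [0.49, 0.1391, 0.0236]
orientation: [0.989, -0.146, 0.002, -0.0]
force: [1.8, -2.4, -0.8]
gripper_width: 0.291
```

```bash
python3 go.py c -30 23
```

```text
shift [1.7 0.4 0.6] turn [-0.0009 -0.0031  0.0001]
t 10.05 pos [0.49   0.1391 0.0236] F cradle [ 2.38 -1.83 -0.8 ] grip 0.291 q [ 0.27  0.48  2.03 -0.    0.63  2.14]
```

The roller is now drawing the pen in (+2.4 N). I'll go on until it meets the buffer.

>>> {"method": "arm_command", "body": {
  "moves": [
    [1,0,0,0,0,0,20],
    [2,0,0,0,0,0,20],
    [2,0,0,0,0,0,20]
  ]
}}

```text
clock: 10.3
position: [0.4906, 0.1386, 0.0234]
orientation: [0.989, -0.146, 0.0, 0.0]
force: [-3.8, 0.4, 0.6]
gripper_width: 0.297
```

>>> {"method": "arm_command", "body": {
  "moves": [
    [1,0,0,0,0,0,20],
    [2,0,0,0,0,0,20],
    [2,0,0,0,0,0,20]
  ]
}}

```text
clock: 10.55
position: [0.4927, 0.1379, 0.0233]
orientation: [0.989, -0.146, 0.001, 0.0]
force: [-2.8, 1.2, -0.2]
gripper_width: 0.294
```

```bash
python3 go.py c -30 23
```

```text
shift [-1.3  0.   0.3] turn [-0.     -0.0013  0.0001]
t 10.55 pos [0.4927 0.1379 0.0233] F cradle [-3.    0.32 -0.15] grip 0.294 q [ 0.27  0.48  2.02 -0.    0.64  2.13]
```

>>> {"method": "arm_command", "body": {
  "moves": [
    [0.5,0,0,0,0,0,20],
    [1,0,0,0,0,0,20],
    [1,0,0,0,0,0,20]
  ]
}}

```text
clock: 10.8
position: [0.4931, 0.1376, 0.0233]
orientation: [0.989, -0.146, 0.0, 0.0]
force: [-5.1, 2.8, 1.3]
gripper_width: 0.293
```

>>> {"method": "arm_command", "body": {
  "moves": [
    [0.5,0,0,0,0,0,20],
    [1,0,0,0,0,0,20],
    [1,0,0,0,0,0,20]
  ]
}}

```text
clock: 11.05
position: [0.4935, 0.1375, 0.0233]
orientation: [0.989, -0.146, -0.0, 0.0]
force: [-7.9, 3.6, 4.6]
gripper_width: 0.292
```

```bash
python3 go.py c -30 23
python3 - <<'E'
from h import *
import cv2
a=manip.grab_frame("scene")[:,:,::-1];b=manip.grab_frame("top")[:,:,::-1]
f=lambda i,x,y,w,h:cv2.resize(i[y:y+h,x:x+w],(w*5,h*5),interpolation=cv2.INTER_CUBIC)
cv2.imwrite("pics/m4.png",np.hstack([f(a,260,150,65,105),f(b,215,180,70,105)]))
E
```

```text
shift [-2.2 -0.2  0.3] turn [0.0006 0.0006 0.    ]
t 11.05 pos [0.4935 0.1375 0.0233] F cradle [-8.59  1.13  4.56] grip 0.292 q [ 0.27  0.48  2.02 -0.    0.64  2.13]
```

View pics/m4.png

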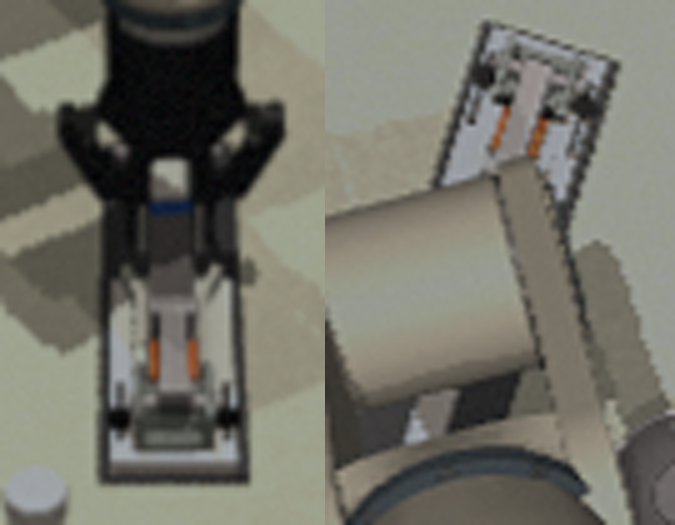

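The pen is beneath the arm, with its orange nose showing on both sides of it, and the force has risen to 8.6 N over under 1 mm. That fits the buffer. I'll relieve the z load, press a touch more and hold.

>>> {"method": "arm_command", "body": {
  "moves": [
    [0.3,0,-0.2,0,0,0,20],
    [0.6,0,-0.2,0,0,0,20],
    [0.6,0,-0.2,0,0,0,20],
    [0.6,0,-0.2,0,0,0,20]
  ]
}}

```text
clock: 11.48
position: [0.4939, 0.1373, 0.0233]
orientation: [0.989, -0.146, -0.0, 0.0]
force: [-7.2, 4.4, 2.1]
gripper_width: 0.298
```

```bash
python3 go.py c -30 23
```

```text
shift [-2.6 -0.2  0.3] turn [0.0007 0.0007 0.0002]
t 11.4833 pos [0.4939 0.1373 0.0233] F cradle [-8.11  2.1   2.05] grip 0.298 q [ 0.27  0.48  2.02 -0.    0.64  2.13]
```

>>> {"method": "arm_command", "body": {
  "moves": [
    [0.4,0,0,0,0,0,20],
    [0.8,0,0,0,0,0,20],
    [0.8,0,0,0,0,0,20]
  ]
}}

```text
clock: 11.73
position: [0.4942, 0.1371, 0.0233]
orientation: [0.989, -0.146, -0.001, 0.0]
force: [-9.8, 4.8, 4.8]
gripper_width: 0.293
```

```bash
python3 go.py c -30 23
```

```text
shift [-2.9 -0.3  0.3] turn [0.001  0.0017 0.0001]
t 11.7333 pos [0.4942 0.1371 0.0233] F cradle [-10.79   1.71   4.78] grip 0.293 q [0.27 0.48 2.02 0.   0.64 2.13]
```

The force tracks the buffer stiffness. Easing off, opening, then lifting straight up.

>>> {"method": "arm_command", "body": {
  "moves": [
    [-1.2,0,-0.2,0,0,0,20],
    [-1.2,0,-0.2,0,0,0,40],
    [-1.2,0,-0.2,0,0,0,50],
    [-1.2,0,-0.2,0,0,0,55],
    [-1.2,0,-0.2,0,0,0,55],
    [-1.2,0,-0.2,0,0,0,55]
  ]
}}

```text
clock: 12.23
position: [0.4956, 0.1372, 0.024]
orientation: [0.989, -0.146, 0.001, -0.0]
force: [0.0, 0.2, 0.4]
gripper_width: 0.55
```

>>> {"method": "arm_command", "body": {
  "moves": [
    [-3,0,-10,0,0,0,55],
    [-3,0,-40,0,0,0,55],
    [-3,0,-80,0,0,0,55],
    [-40,0,-115,0,0,0,55],
    [-80,0,-140,0,0,0,55],
    [-100,0,-140,0,0,0,55],
    [-100,0,-140,0,0,0,55]
  ]
}}

```text
clock: 12.82
position: [0.3949, 0.1666, 0.1659]
orientation: [0.989, -0.145, 0.001, -0.0]
force: [0.8, -0.2, -0.9]
gripper_width: 0.55
```

```bash
python3 go.py c -100 160
python3 - <<'E'
from h import *
import cv2
a=manip.grab_frame("scene")[:,:,::-1];b=manip.grab_frame("top")[:,:,::-1]
cv2.imwrite("pics/s5.png",a);cv2.imwrite("pics/t5.png",b)
f=lambda i,x,y,w,h:cv2.resize(i[y:y+h,x:x+w],(w*5,h*5),interpolation=cv2.INTER_CUBIC)
cv2.imwrite("pics/m5.png",np.hstack([f(a,260,150,65,105),f(b,215,180,70,105)]))
E
```

```text
shift [30.7 -0.6  5.9] turn [-0.0011 -0.0017  0.0008]
t 12.8167 pos [0.3949 0.1666 0.1659] F cradle [ 0.78  0.07 -0.86] grip 0.55 q [ 0.4   0.13  2.1  -0.    0.91  2.26]
```

View pics/m5.png

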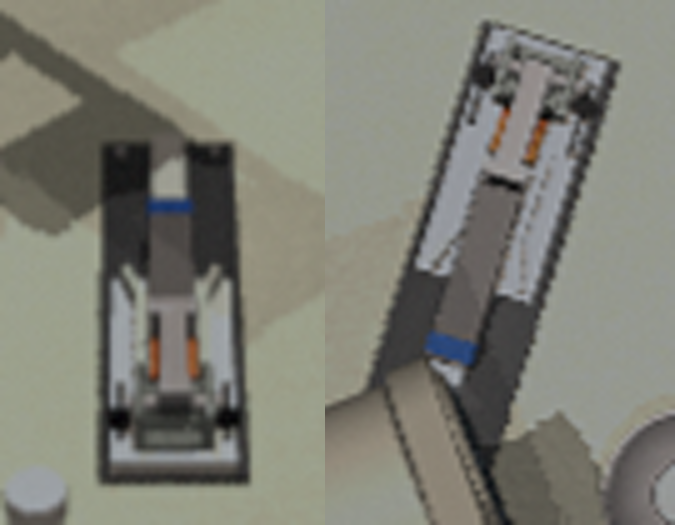

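The pen lies in the channel with the roller over the groove and its rear edge at about (240,250.6) in the top view. A quick check of its position and the roller's height:

Run:
```python
from fit import *
t=cv2.imread("pics/t5.png").astype(int);s=cv2.imread("pics/s5.png").astype(int)
c=[.5202,.1296,-.2923]
def blue(i,x,y,w,h):
    j=i[y:y+h,x:x+w];M=((j[:,:,0]-j[:,:,2])>40).astype(np.uint8);m=cv2.moments(M,True);return [x+m["m10"]/m["m00"],y+m["m01"]/m["m00"]]
for n,i,b in(("top",t,(295-1-0-0,0,1,1)),):pass
for n,i,b in(("top",t,(234,240,20,16)),("scene",s,(285,185,18,12))):
    w=world(n,[blue(i,*b)],[.036])[0,:2]-c[:2];print(n,"blue centre in cradle mm",1e3*np.array([np.cos(c[2])*w[0]+np.sin(c[2])*w[1],-np.sin(c[2])*w[0]+np.cos(c[2])*w[1]]))
# same for initial image, known pen pose: blue band centre offset along pen
t0=cv2.imread("pics/top0.png").astype(int);w=world("top",[blue(t0,342,250,16,16)],[.02])[0,:2]-[.5208,-.191];print("blue offset on pen",1e3*(np.cos(-.34)*w[0]+np.sin(-.34)*w[1]))
# bystanders: image change
for n,a,b in(("top",t0,t),):
    for nm,(x,y,w_,h) in dict(carton=(122,185,35,70),bottle=(280,120,40,45),bowl=(285,255,25,45)).items():
        print(nm,np.abs(a-b)[y:y+h,x:x+w_].mean())
```

```text
top blue centre in cradle mm [-42.9262506    0.74858919]
scene blue centre in cradle mm [-49.08716514  -1.03089965]
blue offset on pen -66.31919258609092
carton 1.2522448979591836
bottle 1.229074074074074
bowl 6.941037037037037
```

The position is consistent at x ≈ 17–23 mm (limit 31) and y ≈ ±1 mm. Handing in.

```bash
python3 -c "
from station import manip
print(manip.hand_in(), manip.state()['clock'])"
```

```text
the job is handed in; nothing more can be done
the job is handed in; nothing more can be done
```

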